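Dry layout of a carved crest

ROBOT

A 6-joint arm with a two-finger parallel gripper is mounted at the origin on the work surface. World frame = base frame: x ahead of the robot, y to its left, z up, the work surface at z = 0. Lengths are in m, angles in rad, forces in N, time in s.
With the tool pointing down it reaches from about 0.3 to 1 m from the base axis. Payload 5.1 kg.
Tool frame: the origin (TCP) lies between the finger pads; the fingertips stand 14 mm ahead of it and the grasp point (between the pads) lies 5 mm behind it; z points along the fingers, y is the line along which they close (so a half turn about z gives the same grasp; the last joint's range is limited). The gripper opens to 95 mm and grips with 3 to 60 N. Pads are 20 mm wide; open, the fingers measure 119 mm over their backs; the gripper's body (75 mm by 180 mm) begins 59 mm behind the grasp point.
Start: joints at [-1.233, 0.124, 1.65, -0, 1.367, -0.083], TCP at [0.265, -0.593, 0.229] pointing down, gripper open.
Joint ranges: [-2.61, 2.61], [-1.02, 2.33], [0.03, 2.71], [-1.35, 4.49], [0.32, 2.68], [-2.91, 2.91]. Speed limits (rad/s): [2.57, 2.57, 3.14, 3.14, 3.14, 3.14].

INTERFACE

Orientations are given as a unit quaternion [x, y, z, w].
In Python, from plant import env gives the robot as it stands.
- The arm moves only by the tool step_arm, never from a script. Its argument "plan" is a list of rows, each a list of 4 numbers: the shift along the tool's x, y, z as a fraction of full scale, then the turn about the tool's z as a fraction of full scale. A call has exactly 10 rows; each row is the pose to reach, as a shift and turn from the pose commanded when the call began, along the tool's axes at that moment; what a row does not reach only later rows make up. Full scale, the value 1, is 0.2 m for a shift and pi/4 rad for a turn. A row lasts 1/10 s, in which the tool goes at most 50 mm and 8.59 degrees, less where a joint would pass 70% of its speed; a pose out of reach is approached as far as the arm can. A call with a number of a shift or a turn outside -1 to 1 is refused whole. A call with a gripper value outside its range is refused whole. "hand" is the opening, from -1 (shut) to 1 (fully open), set as the call begins (left out, the last holds). The fingers move at their own pace and stop on an object; "squeeze" is the grip in N (left out, the last holds). Time passes only in rows, so rows that repeat a pose let the fingers close, or fill a call up. It gives the time, the measured TCP pose, the force, the opening and the grip force at its end, in the units of the state.
- env.read_state(): the state, without advancing time (a new reading comes with each control period).
- env.read_camera(name): name is "side" or "top"; returns a dict with "img" (400x640x3 uint8, red, green, blue), "fovy" (degrees; the focal length in pixels is half the picture's height over the tangent of half this angle, whatever the lens; pixels are square), "cx", "cy" (the principal point, pixels), "R" (3x3) and "t" (3): a world point X has camera coordinates R X + t. Camera axes: x right, y down, z forward; pixel columns grow to the right and rows downward; lengths in m; the calibration is good to about 2 mm. A picture is of the moment at which its call begins. There is no depth.
- env.close_job(): hands the job in; it is judged then, once.
The state is a dict: "clock": time; "joint_pos": joint angles; "qd": joint speeds; "joint_torque": joint torques, N m; "tool_pos": TCP position; "tcp_rot": TCP orientation; "contact_force": force on the tool from outside, world axes, zero at the start; "ft_torque": the same for the moment, N m; "width": finger opening in m; "grasp_force": force on a finger pad.
Only numpy, scipy, OpenCV 4.12 (cv2) and the standard library are available. Lean on these libraries where they do the work, as an engineer would, in place of code of your own. Each camera call takes 0.05 s, during which the arm holds its last target. There are 200 camera calls.

TASK

Lay out the carved crest on its backing board before gluing: centre the rosette on the round pad and the stepped cap on the square pad, its sides in line with the pad's, lay the leaf flat on the board halfway between the two pads with its tip pointing straight towards the rounded lug, and stand the acorn upright on the middle of the rosette. Leave the mallet, jar and brush where they are.

Things in the scene. Friction and masses are not known exactly. Their poses are not given: they have to be found in the camera images.
- board: Fixed pale backing board, 14 mm thick: rectangle 120 (x) by 310 mm (y) with a rounded lug of 60 mm radius, centred at x = 120 mm, and a dark hanging hole on its far edge. Origin: middle of the straight front edge, underside; x points to the lug, z up. The pads sit on it at x = 65 mm, y = +100 and -100 mm, either way round; the leaf goes at x = 65 mm, y = 0.
- round_pad: Fixed plain round wooden pad on the board, 76 mm diameter, 12 mm high, flat top. Origin: centre of its underside (on the board's top), z up.
- square_pad: Fixed plain square wooden pad on the board, 70 x 70 mm, 12 mm high, flat top, its sides parallel to the board's edges. Origin: centre of its underside (on the board's top), x and y along its sides.
- rosette: Loose round carved rosette of brown wood, about 60 g, right way up: disc 62 mm diameter and 10 mm high with eight rounded petals that rise to 14.5 mm (look only) and a flat-topped centre button 36 mm in diameter, top at 16 mm. Origin: centre of its underside, z up. Grip it across the disc's rim.
- cap: Loose square stepped cap of brown wood, about 70 g, like a low stepped pyramid, 28 mm high: base 60 x 60 mm and 13 mm high, then steps of 44 mm (to 21 mm) and 26 mm (to 28 mm). Origin: centre of its underside; x and y along its sides, z up. Any of its four square-on turns will do.
- leaf: Loose brown wooden leaf lying flat, about 60 g, 18 mm thick, dark veins on top: middle part 34 mm long (x -17 to 17) and 44 mm wide with straight parallel sides, pointed tip to x = +47 mm, rounded end to x = -39 mm, stalk 8 mm wide to x = -55 mm. Origin: centre of the underside of the middle part; x points to the tip, z up. Grip it across the straight sides.
- acorn: Loose turned acorn finial of brown wood, about 50 g, standing upright, 38 mm high: flat foot 36 mm in diameter (4 mm high), neck, cup 42 mm in diameter at 12 to 23 mm height, rounded top. Origin: centre of its foot's underside, z up. Grip it around the cup.
- mallet: Bystander: wooden joiner's mallet lying on the bench beyond the board, head 75 x 130 x 55 mm with a handle about 195 mm long, origin at the centre of the underside of the head. Not to be disturbed.
- jar: Bystander: glass jar with a steel lid, 70 mm diameter, 85 mm high, on the left of the bench. Origin: centre of its underside. Not to be disturbed.
- brush: Bystander: small brush lying on the right of the bench, roughly along x. Origin: underside, near its middle. Not to be disturbed.
Mind the look-alikes: they are no part of the job. Leave any blue or green look-alike of the leaf alone. What is shaped like the acorn but blue or purple is not meant.

How it is judged:
At the end, for the whole second after the job is handed in: Rosette on round pad, cap on square pad, each centred within 10 mm, cap squared within 0.2 rad; leaf on the board within 12 mm of halfway between the pads, tip to the lug within 0.2 rad; acorn upright on the rosette, centred within 9 mm; all flat, at rest, released (horizontal distance between rosette and round_pad below 0.01 m and z of rosette in the frame of round_pad between 0.008 and 0.016 m and horizontal distance between cap and square_pad below 0.01 m and z of cap in the frame of square_pad between 0.008 and 0.016 m and (angle between the x axis of cap and the x axis of square_pad, either way round below 0.2 rad or angle between the y axis of cap and the x axis of square_pad, either way round below 0.2 rad) and x of leaf in the frame of board between 0.053 and 0.077 m and y of leaf in the frame of board between -0.012 and 0.012 m and z of leaf in the frame of board between 0.01 and 0.018 m and angle between the x axis of leaf and the x axis of board, either way round below 0.2 rad and x of board in the frame of leaf below -0.03 m and horizontal distance between acorn and rosette below 0.009 m and z of acorn in the frame of rosette between 0.012 and 0.02 m and angle between each of rosette, cap, leaf, acorn's own z axis and vertical below 0.12 rad and linear speed of each of rosette, cap, leaf, acorn below 0.02 m/s and angular speed of each of rosette, cap, leaf, acorn below 0.3 rad/s); the robot touches nothing.
It fails at once if a bystander (mallet, jar or brush) is moved by more than 30 mm (distance of any of mallet, jar, brush from where it was at the start of the episode above 0.03 m).
It also fails if it takes over 109 s, if anything falls off the work surface, if the arm or the gripper's body presses on something with over 40 N, if the wrist force passes 120 N, or if a joint passes its speed limit or range.

## Working session

There is one attempt and no reset: what is moved stays moved. The work goes in short steps, Python scripts to look and compute and a tool call to move; the robot and the scene stay as the last step left them, time stands still between calls to the robot, and variables do not carry over. Pictures are saved under pics/ and viewed, at most 14 in all, crops included, and the job is handed in when it is done.

Besides the shell and the picture viewer there is one more tool, called after "Emit:" by a JSON object that holds its "method" and its "body". step_arm: Moves the arm, as the interface text tells. Shift numbers are shares of 0.2 m and turn numbers shares of pi/4 rad, none past 1 either way. Its arguments: {"type":"object","properties":{"plan":{"type":"array","items":{"type":"array","items":{"type":"number"}}},"hand":{"type":"number"},"squeeze":{"type":"number"}},"required":["plan"]}

```bash
mkdir -p pics
cat > h.py <<'E'
import numpy as np, cv2
from plant import env
def cam(n,f=None):
    c=env.read_camera(n)
    if f: cv2.imwrite('pics/'+f,c['img'][:,:,::-1])
    np.savez(''+n+'.npz',**{k:np.array(v) for k,v in c.items()})
    return c
def ld(n): return dict(np.load(''+n+'.npz'))
def ray(c,u,v,z):
    f=200/np.tan(np.radians(c['fovy'])/2)
    d=c['R'].T@np.array([(u-c['cx'])/f,(v-c['cy'])/f,1]); o=-c['R'].T@c['t']
    return o+d*(z-o[2])/d[2]
def proj(c,X):
    f=200/np.tan(np.radians(c['fovy'])/2); p=c['R']@np.array(X)+c['t']
    return np.array([c['cx'],c['cy']])+f*p[:2]/p[2]
E
python3 - <<'E'
from h import *
a=cam('top','top0.png');b=cam('side','side0.png')
for c in(a,b): print(c['fovy'],c['cx'],c['cy'],-c['R'].T@c['t'],c['R'].round(2).tolist(),[k for k in c])
s=env.read_state();print(s)
E
```

```text
47.30390792851519 327.0400551300035 192.2499184074503 [ 0.23651033 -0.02438589  1.74282849] [[-0.02, -1.0, -0.01], [-0.98, 0.02, -0.19], [0.19, 0.01, -0.98]] ['img', 'fovy', 'cx', 'cy', 'R', 't']
51.28356647631368 317.5489048132043 203.45621108866345 [-0.22198074  0.67806045  0.99889751] [[-0.66, -0.75, -0.0], [-0.51, 0.45, -0.73], [0.55, -0.48, -0.68]] ['img', 'fovy', 'cx', 'cy', 'R', 't']
{'clock': 0.1, 'joint_pos': array([-1.23258477e+00,  1.24494089e-01,  1.65151504e+00, -2.70785614e-05,
        1.36752317e+00, -8.25804820e-02]), 'qd': array([ 0.00113463, -0.00035303, -0.00164342,  0.00177691,  0.00024827,
        0.00170031]), 'joint_torque': array([-1.22859942e-04, -4.18881583e+01, -3.61096501e+01,  7.76303583e-02,
        4.61305724e-02, -7.86183773e-05]), 'tool_pos': array([ 0.26530843, -0.59278383,  0.22748812]), 'tcp_rot': array([ 9.77947250e-01,  2.08849791e-01, -1.36771070e-04, -9.60223043e-04]), 'contact_force': array([-0.61647097,  0.07259746,  0.0641491 ]), 'ft_torque': array([ 0.01108238, -0.02021194,  0.04114682]), 'grasp_force': 0.0, 'width': 0.09526336182186092}
```

View pics/top0.png

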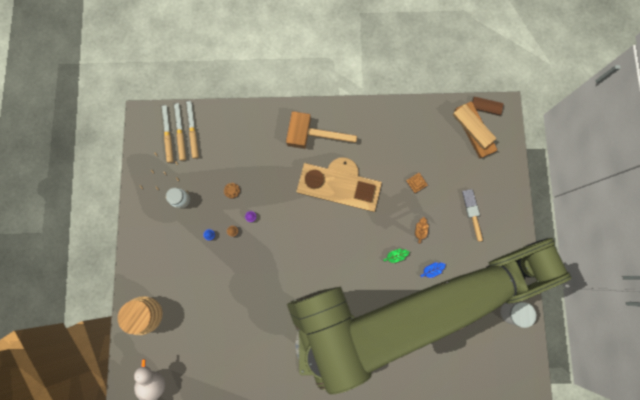

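View pics/side0.png

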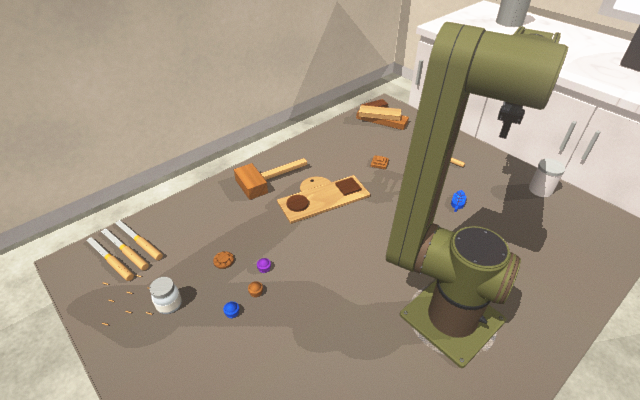

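Top view candidates: the acorn is brown at (234,231), with blue (209,235) and purple (251,216) look-alikes. The leaf is brown at (423,229), with green (397,256) and blue (433,270) look-alikes. The rosette is at (232,190) and the cap at (417,182). The round pad is at (315,179) and the square pad at (366,190). I choose the brown ones and will check them in crops.

Run:
```python
from h import *
im=ld('top')['img'][:,:,::-1]
def cr(x,y,w,h,s): 
    o=cv2.resize(im[y:y+h,x:x+w],None,fx=s,fy=s,interpolation=cv2.INTER_CUBIC)
    for i in range(0,w,10): cv2.putText(o,str(x+i),(i*s,10),0,.35,(255,255,255)); cv2.line(o,(i*s,12),(i*s,18),(255,255,255))
    for i in range(0,h,10): cv2.putText(o,str(y+i),(0,i*s+4),0,.35,(255,255,255)); cv2.line(o,(24,i*s),(30,i*s),(255,255,255))
    return o
cv2.imwrite('pics/c1.png',cr(290,150,100,70,8))
L=cr(200,175,65,70,6); R=cr(400,165,40,70,6)
cv2.imwrite('pics/c2.png',np.hstack([L,R]))
```

```text
(no output)
```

View pics/c1.png

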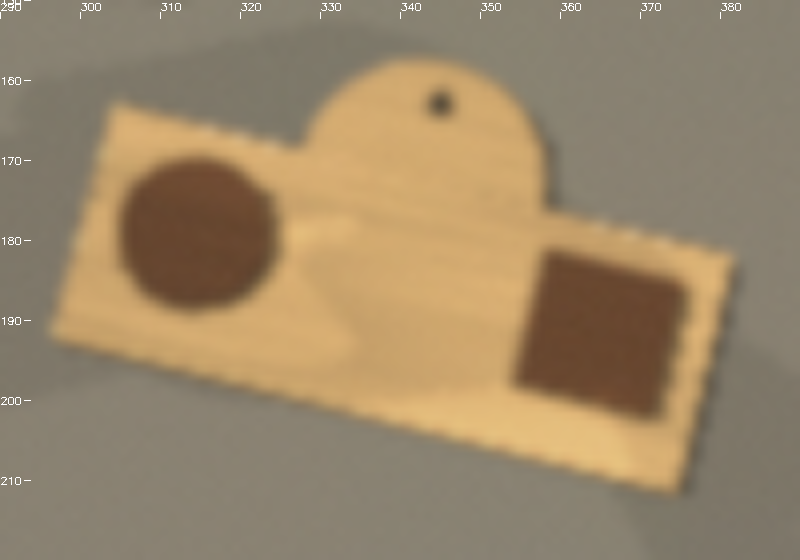

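View pics/c2.png

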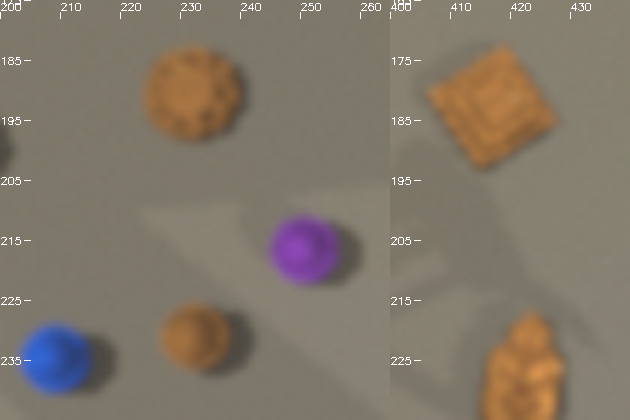

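```bash
cat >> h.py <<'E'
def ring(r,z,n=48): 
    a=np.linspace(0,2*np.pi,n,endpoint=False); return np.c_[r*np.cos(a),r*np.sin(a),0*a+z]
def sq(s,z): 
    return np.array([[i,j,z] for i,j in((-s,-s),(s,-s),(s,s),(-s,s))])
M={'ros':np.r_[ring(.031,0),ring(.031,.01),ring(.028,.0135)],
 'acorn':np.r_[ring(.018,0),ring(.018,.004),ring(.021,.012),ring(.021,.023),ring(.015,.032),ring(.005,.038)],
 'cap':np.r_[sq(.03,0),sq(.03,.013),sq(.022,.021),sq(.013,.028)],
 'rpad':ring(.038,.012),'spad':sq(.035,.012)}
_lo=np.array([[.047,0],[.017,.022],[-.017,.022],[-.033,.012],[-.039,.004],[-.055,.004],[-.055,-.004],[-.039,-.004],[-.033,-.012],[-.017,-.022],[.017,-.022]])
def polys(name,p):
    x,y,z,th=p; R=np.array([[np.cos(th),-np.sin(th)],[np.sin(th),np.cos(th)]])
    if name=='leaf': L=[np.c_[_lo,np.full(11,h)] for h in(0,.006,.012,.018)]
    else: L=[M[name]]
    return [np.c_[q[:,:2]@R.T+[x,y],q[:,2]+z] for q in L]
def sil(c,name,p,win,s=8):
    x0,y0,w,h=win; m=np.zeros((h*s,w*s),np.uint8)
    for q in polys(name,p):
        uv=np.array([proj(c,X) for X in q]); uv=((uv-[x0,y0]+.5)*s).astype(np.float32)
        if name!='leaf': uv=cv2.convexHull(uv)[:,0]
        cv2.fillPoly(m,[np.round(uv*16).astype(np.int32)],255,shift=4)
    return cv2.resize(m,(w,h),interpolation=cv2.INTER_AREA)/255.
def fit(c,name,mask,win,p0,turn=True):
    from scipy.optimize import minimize
    x0,y0,w,h=win; t=mask[y0:y0+h,x0:x0+w]
    g=lambda q:((sil(c,name,(q[0]/50,q[1]/50,p0[2],q[2] if turn else p0[3]),win)-t)**2).sum()
    q0=np.array([p0[0]*50,p0[1]*50,p0[3]])
    r=minimize(g,q0,method='Nelder-Mead',options=dict(initial_simplex=[q0,q0+[.4,0,0],q0+[0,.4,0],q0+[0,0,.3]],xatol=1e-3,fatol=1e-3,maxiter=200))
    return np.r_[r.x[:2]/50,r.x[2]], r.fun/ t.sum()
def soft(c,win,pt):
    # soft mask: colour distance between background and object
    x0,y0,w,h=win; im=c['img'].astype(float); 
    hsv=cv2.cvtColor(c['img'],cv2.COLOR_RGB2HSV_FULL).astype(float); s=hsv[:,:,1]
    sub=s[y0:y0+h,x0:x0+w]; bg=np.median(np.r_[sub[0],sub[-1],sub[:,0],sub[:,-1]]); fg=np.median(s[pt[1]-2:pt[1]+3,pt[0]-2:pt[0]+3])
    m=np.clip((s-bg-.15*(fg-bg))/(.7*(fg-bg)),0,1); return m
E
python3 - <<'E'
from h import *
c=ld('top')
for n,pt,z,win,ths in [('ros',(232,190),0,(218,176,28,29),(0,)),('acorn',(234,231),0,(222,219,25,24),(0,)),('cap',(417,182),0,(402,168,30,30),(.5,)),('leaf',(423,229),0,(411,213,24,32),(0,np.pi))]:
    p=ray(c,*pt,z)
    for th in ths:
        print(n,p[:2].round(3),fit(c,n,soft(c,win,pt),win,(p[0],p[1],z,th),turn=n in('cap','leaf')))
# board: known points
uv=np.array([[304,163],[382,182],[376,212],[297,192]])-.5
print([ray(c,*q,.014)[:2].round(4) for q in uv])
im=c['img'][:,:,::-1]; cv2.imwrite('pics/c3.png',cv2.resize(im[208:250,402:445],None,fx=12,fy=12,interpolation=cv2.INTER_CUBIC))
E
```

```text
ros [0.582 0.356] (array([0.58144176, 0.35768411, 0.11892805]), np.float64(0.019186309681741016))
acorn [0.422 0.346] (array([ 0.42170177,  0.34926792, -0.00248303]), np.float64(0.012547083523364389))
cap [ 0.598 -0.365] (array([ 0.59488341, -0.36098772,  0.52216732]), np.float64(0.008413713002620084))
leaf [ 0.414 -0.377] (array([ 0.41484335, -0.36929531, -0.22030555]), np.float64(0.027390070391256856))
leaf [ 0.414 -0.377] (array([ 0.41151114, -0.36886948,  2.92194814]), np.float64(0.05122082028389893))
[array([0.6825, 0.0755]), array([ 0.5998, -0.2252]), array([ 0.4833, -0.1973]), array([0.5679, 0.1038])]
```

View pics/c3.png

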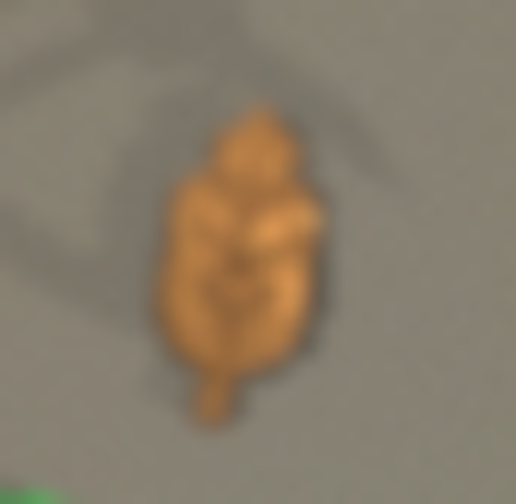

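Crop c3 shows the brown leaf with its tip at (423,217) and stalk at (420,243), so its yaw is about -0.22. Next I fit the pads and board, and check everything against the side view.

Run:
```python
from h import *
c=ld('top'); v=c['img'].astype(float)@[.3,.5,.2]
def pm(pt,bgp):
    fg=np.median(v[pt[1]-2:pt[1]+3,pt[0]-2:pt[0]+3]); bg=v[bgp[1],bgp[0]]
    return np.clip((bg-v)/(bg-fg),0,1)
b={}
for n,pt,bgp,win in [('rpad',(315,179),(315,192),(303,168,23,23)),('spad',(366,190),(349,188),(353,180,24,22))]:
    p=ray(c,*pt,.026); b[n]=fit(c,n,pm(pt,bgp),win,(p[0],p[1],.014,-.268),turn=n=='spad'); print(n,b[n])
d=b['rpad'][0][:2]-b['spad'][0][:2]; print('dist',np.hypot(*d),'board yaw',np.arctan2(d[1],d[0])-np.pi/2,'mid',(b['rpad'][0][:2]+b['spad'][0][:2])/2)
# side-view check: overlay
s=ld('side'); im=s['img'][:,:,::-1].copy(); im=cv2.resize(im,None,fx=4,fy=4,interpolation=cv2.INTER_CUBIC)
P={'ros':(.5814,.3577,0,0),'acorn':(.4217,.3493,0,0),'cap':(.5949,-.361,0,.522),'leaf':(.4148,-.3693,0,-.22),'rpad':(*b['rpad'][0][:2],.014,0),'spad':(*b['spad'][0][:2],.014,b['spad'][0][2])}
for n in P:
    for q in polys(n,P[n]):
        uv=np.array([proj(s,X) for X in q]); uv=cv2.convexHull(uv.astype(np.float32)) if n!='leaf' else uv
        cv2.polylines(im,[np.int32((uv+.5)*4)],True,(255,255,0),1)
cv2.imwrite('pics/s1.png',np.vstack([im[4*145:4*220,4*270:4*400],np.zeros((4,520,3),np.uint8),im[4*240:4*305,4*190:4*320]]))
```

```text
rpad (array([ 0.61376004,  0.03483444, -0.34326773]), np.float64(0.02610095895502416))
spad (array([ 0.56060739, -0.1581622 , -0.26887029]), np.float64(0.028243704172960828))
dist 0.20018218559303136 board yaw -0.2687446681085106 mid [ 0.58718371 -0.06166388]
```

View pics/s1.png

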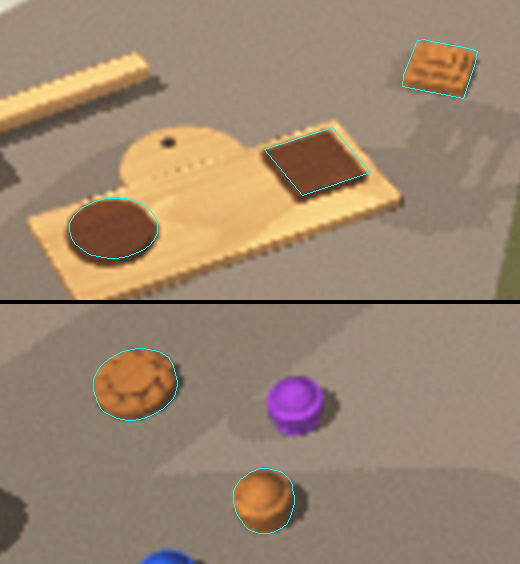

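The side overlay agrees: the outlines match at the rosette, acorn, cap and both pads, and the pad spacing fits to 200.2 mm. Next I plan the cap pick.

```bash
cat > wp.py <<'E'
import sys,numpy as np
from plant import env
def th_of(q): x,y,z,w=q; return np.arctan2(2*(x*y+z*w),1-2*(y*y+z*z))
s=env.read_state(); p=np.r_[s['tool_pos'],th_of(s['tcp_rot'])]
print('now',p.round(4),'w',round(s['width'],4),'t',s['clock'],'j',s['joint_pos'].round(2),'F',s['contact_force'].round(1))
for a in sys.argv[1:]:
    g=np.array([float(v) for v in a.split(',')]); d=g-p; t=p[3]
    ex=np.array([np.cos(t),np.sin(t)]); ey=np.array([np.sin(t),-np.cos(t)])
    u=np.array([d[:2]@ex,d[:2]@ey,-d[2]])/.2; u=np.round(u,3); tr=round(-d[3]/(np.pi/4),3)
    print(a,'->',u,tr)
    p[:2]+=.2*(u[0]*ex+u[1]*ey); p[2]-=.2*u[2]; p[3]-=tr*np.pi/4
E
python3 wp.py .43,-.477,.16,.522 .595,-.361,.12,.522 .595,-.361,.017,.522
```

```text
now [ 0.2653 -0.5928  0.2275  0.4208] w 0.0953 t 0.1 j [-1.23  0.12  1.65 -0.    1.37 -0.08] F [-0.6  0.1  0.1]
.43,-.477,.16,.522 -> [ 0.988 -0.192  0.337] -0.129
.595,-.361,.12,.522 -> [ 1.004 -0.091  0.2  ] 0.0
.595,-.361,.017,.522 -> [ 0.    -0.     0.515] 0.0
```

Emit:
{"method": "step_arm", "body": {"plan": [[0.15,-0.03,0.05,-0.02],[0.35,-0.07,0.1,-0.05],[0.55,-0.11,0.18,-0.08],[0.75,-0.15,0.25,-0.1],[0.9,-0.18,0.3,-0.12],[0.99,-0.19,0.34,-0.13],[0.99,-0.19,0.34,-0.13],[0.99,-0.19,0.34,-0.13],[0.99,-0.19,0.34,-0.13],[0.99,-0.19,0.34,-0.13]], "hand": 1, "squeeze": 20}}

```text
clock: 1.1
tool_pos: [0.4299, -0.4789, 0.1614]
tcp_rot: [0.966, 0.258, 0.0, 0.001]
contact_force: [-0.5, -0.7, -0.3]
width: 0.0951
grasp_force: 0.0
```

Emit:
{"method": "step_arm", "body": {"plan": [[0.15,-0.01,0.03,0],[0.35,-0.03,0.07,0],[0.55,-0.05,0.11,0],[0.75,-0.07,0.15,0],[0.9,-0.08,0.18,0],[1.0,-0.09,0.2,0],[1.0,-0.09,0.2,0],[1.0,-0.09,0.2,0],[1.0,-0.09,0.2,0],[1.0,-0.09,0.2,0]]}}

```text
clock: 2.1
tool_pos: [0.5942, -0.3635, 0.1212]
tcp_rot: [0.966, 0.258, 0.0, 0.0]
contact_force: [1.2, -0.5, 0.3]
width: 0.095
grasp_force: 0.0
```

```bash
python3 wp.py .595,-.361,.017,.522
```

```text
now [ 0.5942 -0.3635  0.1212  0.5212] w 0.095 t 2.1 j [-0.63  0.3   1.63 -0.    1.21  0.42] F [ 1.2 -0.5  0.3]
.595,-.361,.017,.522 -> [ 0.01  -0.009  0.521] -0.001
```

Descend, close and lift.

Emit:
{"method": "step_arm", "body": {"plan": [[0.01,-0.01,0.08,0],[0.01,-0.01,0.18,0],[0.01,-0.01,0.28,0],[0.01,-0.01,0.37,0],[0.01,-0.01,0.45,0],[0.01,-0.01,0.5,0],[0.01,-0.01,0.52,0],[0.01,-0.01,0.52,0],[0.01,-0.01,0.52,0],[0.01,-0.01,0.52,0]]}}

```text
clock: 3.1
tool_pos: [0.5965, -0.36, 0.018]
tcp_rot: [0.966, 0.259, 0.001, 0.001]
contact_force: [0.6, -0.1, 0.7]
width: 0.0953
grasp_force: 0.0
```

Emit:
{"method": "step_arm", "body": {"plan": [[0,0,0,0],[0,0,0,0],[0,0,0,0],[0,0,0,0],[0,0,0,0],[0,0,0,0],[0,0,0,0],[0,0,0,0],[0,0,0,0],[0,0,0,0]], "hand": -1, "squeeze": 20}}

```text
clock: 4.1
tool_pos: [0.5957, -0.3595, 0.0167]
tcp_rot: [0.966, 0.258, -0.0, -0.0]
contact_force: [-0.2, -0.3, 1.1]
width: 0.0598
grasp_force: 20.0
```

Emit:
{"method": "step_arm", "body": {"plan": [[0,0,-0.04,0],[0,0,-0.1,0],[0,0,-0.18,0],[0,0,-0.26,0],[0,0,-0.34,0],[0,0,-0.4,0],[0,0,-0.42,0],[0,0,-0.42,0],[0,0,-0.42,0],[0,0,-0.42,0]]}}

```text
clock: 5.1
tool_pos: [0.5951, -0.3591, 0.0993]
tcp_rot: [0.966, 0.259, -0.001, -0.001]
contact_force: [0.1, -0.3, -0.7]
width: 0.0603
grasp_force: 20.0
```

```bash
python3 wp.py .561,-.158,.1,-.263 .561,-.158,.044,-.269
```

```text
now [ 0.5951 -0.3591  0.0993  0.523 ] w 0.0603 t 5.1 j [-0.62  0.32  1.64 -0.    1.18  0.43] F [ 0.1 -0.3 -0.7]
.561,-.158,.1,-.263 -> [ 0.354 -0.956 -0.003] 1.001
.561,-.158,.044,-.269 -> [ 0.   -0.    0.28] 0.007
```

Emit:
{"method": "step_arm", "body": {"plan": [[0.05,-0.13,0,0.12],[0.11,-0.3,0,0.28],[0.18,-0.47,0,0.45],[0.25,-0.65,0,0.63],[0.31,-0.81,0,0.8],[0.34,-0.92,0,0.94],[0.355,-0.955,0,1.0],[0.355,-0.955,0,1.0],[0.355,-0.955,0,1.0],[0.355,-0.955,0,1.0]]}}

```text
clock: 6.1
tool_pos: [0.5619, -0.1592, 0.1004]
tcp_rot: [0.991, -0.131, -0.0, 0.0]
contact_force: [0.2, -0.1, -0.7]
width: 0.0602
grasp_force: 20.0
```

```bash
python3 wp.py .561,-.158,.0435,-.269; python3 -c "
from h import *
c=cam('top'); s=cam('side')
r=lambda c,x,y,w,h:cv2.resize(c['img'][y:y+h,x:x+w,::-1],None,fx=6,fy=6,interpolation=cv2.INTER_CUBIC)
cv2.imwrite('pics/p1.png',np.vstack([r(c,320,150,100,45),r(s,290,140,100,50)]))"
```

```text
now [ 0.5619 -0.1592  0.1004 -0.2625] w 0.0602 t 6.1 j [-0.37  0.09  1.91 -0.    1.14  1.47] F [ 0.2 -0.1 -0.7]
.561,-.158,.0435,-.269 -> [-0.006 -0.005  0.285] 0.008
```

View pics/p1.png

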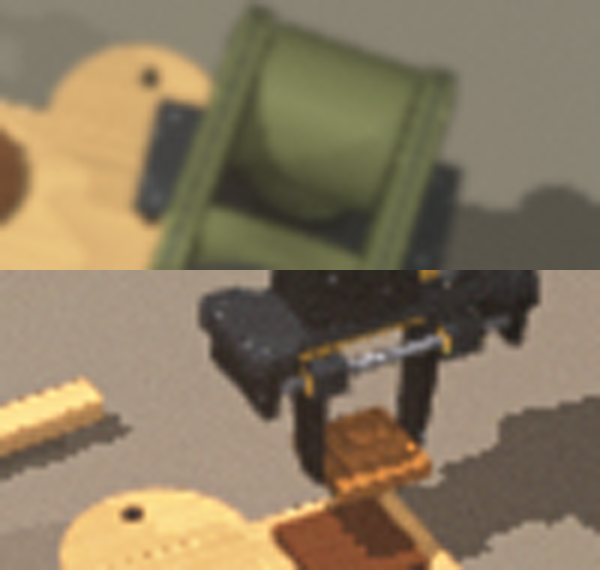

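The cap is held level above the square pad. I lower it, release and retreat.

Emit:
{"method": "step_arm", "body": {"plan": [[-0.005,-0.005,0.04,0.01],[-0.005,-0.005,0.09,0.01],[-0.005,-0.005,0.14,0.01],[-0.005,-0.005,0.19,0.01],[-0.005,-0.005,0.23,0.01],[-0.005,-0.005,0.26,0.01],[-0.005,-0.005,0.275,0.01],[-0.005,-0.005,0.283,0.01],[-0.005,-0.005,0.283,0.01],[-0.005,-0.005,0.283,0.01]]}}

```text
clock: 7.2
tool_pos: [0.5615, -0.1575, 0.0445]
tcp_rot: [0.991, -0.135, 0.0, 0.0]
contact_force: [-0.0, -0.9, -0.7]
width: 0.0597
grasp_force: 20.0
```

Emit:
{"method": "step_arm", "body": {"plan": [[0,0,0,0],[0,0,0,0],[0,0,0,0],[0,0,0,0],[0,0,0,0],[0,0,0,0],[0,0,0,0],[0,0,0,0],[0,0,0,0],[0,0,0,0]], "hand": 0.8}}

```text
clock: 8.2
tool_pos: [0.5611, -0.1574, 0.044]
tcp_rot: [0.991, -0.135, -0.0, -0.0]
contact_force: [-0.1, -0.4, -0.3]
width: 0.0857
grasp_force: 0.0
```

Emit:
{"method": "step_arm", "body": {"plan": [[0,0,-0.04,0],[0,0,-0.1,0],[0,0,-0.2,0],[0,0,-0.3,0],[0,0,-0.4,0],[0,0,-0.45,0],[0,0,-0.45,0],[0,0,-0.45,0],[0,0,-0.45,0],[0,0,-0.45,0]]}}

```text
clock: 9.2
tool_pos: [0.5604, -0.1571, 0.1327]
tcp_rot: [0.991, -0.135, -0.001, -0.0]
contact_force: [-0.6, -0.3, -0.4]
width: 0.0854
grasp_force: 0.0
```

```bash
python3 wp.py .488,-.263,.12,-.22 .415,-.369,.12,-.22  .415,-.369,.0175,-.22
```

```text
now [ 0.5604 -0.1571  0.1327 -0.2704] w 0.0854 t 9.2 j [-0.37  0.06  1.89  0.    1.2   1.48] F [-0.6 -0.3 -0.4]
.488,-.263,.12,-.22 -> [-0.207  0.607  0.063] -0.064
.415,-.369,.12,-.22 -> [-0.241  0.597  0.   ] -0.0
.415,-.369,.0175,-.22 -> [ 0.    -0.     0.513] -0.0
```

Emit:
{"method": "step_arm", "body": {"plan": [[-0.03,0.08,0.01,-0.01],[-0.07,0.2,0.02,-0.02],[-0.11,0.33,0.03,-0.03],[-0.15,0.45,0.05,-0.05],[-0.19,0.55,0.06,-0.06],[-0.207,0.607,0.063,-0.064],[-0.207,0.607,0.063,-0.064],[-0.207,0.607,0.063,-0.064],[-0.207,0.607,0.063,-0.064],[-0.207,0.607,0.063,-0.064]], "hand": 0.8}}

```text
clock: 10.2
tool_pos: [0.4894, -0.2627, 0.1216]
tcp_rot: [0.994, -0.109, 0.0, -0.0]
contact_force: [-0.6, 0.3, -0.1]
width: 0.086
grasp_force: 0.0
```

Emit:
{"method": "step_arm", "body": {"plan": [[-0.03,0.08,0,0],[-0.08,0.2,0,0],[-0.13,0.33,0,0],[-0.18,0.45,0,0],[-0.22,0.55,0,0],[-0.24,0.597,0,0],[-0.24,0.597,0,0],[-0.24,0.597,0,0],[-0.24,0.597,0,0],[-0.24,0.597,0,0]]}}

```text
clock: 11.2
tool_pos: [0.4164, -0.3686, 0.1214]
tcp_rot: [0.994, -0.109, 0.0, -0.0]
contact_force: [0.4, -0.0, 0.3]
width: 0.0857
grasp_force: 0.0
```

```bash
python3 wp.py .415,-.369,.0175,-.22
```

```text
now [ 0.4164 -0.3686  0.1214 -0.2189] w 0.0857 t 11.2 j [-0.82  0.01  1.96  0.    1.17  0.97] F [ 0.4 -0.   0.3]
.415,-.369,.0175,-.22 -> [-0.007  0.003  0.52 ] 0.001
```

Emit:
{"method": "step_arm", "body": {"plan": [[-0.005,0,0.08,0],[-0.005,0,0.18,0],[-0.005,0,0.28,0],[-0.005,0,0.37,0],[-0.005,0,0.45,0],[-0.005,0,0.5,0],[-0.005,0,0.52,0],[-0.005,0,0.52,0],[-0.005,0,0.52,0],[-0.005,0,0.52,0]]}}

```text
clock: 12.2
tool_pos: [0.4155, -0.3698, 0.0185]
tcp_rot: [0.994, -0.11, 0.001, 0.001]
contact_force: [0.2, -0.2, 0.5]
width: 0.0858
grasp_force: 0.0
```

Emit:
{"method": "step_arm", "body": {"plan": [[0,0,0,0],[0,0,0,0],[0,0,0,0],[0,0,0,0],[0,0,0,0],[0,0,0,0],[0,0,0,0],[0,0,0,0],[0,0,0,0],[0,0,0,0]], "hand": -1, "squeeze": 20}}

```text
clock: 13.2
tool_pos: [0.4149, -0.369, 0.0174]
tcp_rot: [0.994, -0.11, -0.0, -0.0]
contact_force: [0.8, 0.5, 0.7]
width: 0.0441
grasp_force: 20.0
```

Emit:
{"method": "step_arm", "body": {"plan": [[0,0,-0.04,0],[0,0,-0.1,0],[0,0,-0.2,0],[0,0,-0.3,0],[0,0,-0.4,0],[0,0,-0.48,0],[0,0,-0.52,0],[0,0,-0.52,0],[0,0,-0.52,0],[0,0,-0.52,0]]}}

```text
clock: 14.2
tool_pos: [0.4143, -0.3685, 0.1201]
tcp_rot: [0.994, -0.11, -0.001, -0.001]
contact_force: [0.4, -0.1, -1.4]
width: 0.0439
grasp_force: 20.0
```

```bash
python3 wp.py .501,-.216,.12,-.25 .587,-.062,.12,-.269
python3 - <<'E'
from h import *
c=cam('top'); s=cam('side')
r=lambda c,x,y,w,h:cv2.resize(c['img'][y:y+h,x:x+w,::-1],None,fx=6,fy=6,interpolation=cv2.INTER_CUBIC)
cv2.imwrite('pics/p2.png',np.vstack([r(c,340,165,120,45),r(s,310,130,120,50)]))
n='cap';p=ray(c,366,189,.03);w=(350,177,31,29)
# cap light brown vs dark pad / pale board: fit by orange hue-sat mask
hsv=cv2.cvtColor(c['img'],cv2.COLOR_RGB2HSV_FULL); print(hsv[180:200:3,352:380:4,1].tolist()); print(hsv[180:200:3,352:380:4,2].tolist())
E
```

```text
now [ 0.4143 -0.3685  0.1201 -0.2201] w 0.0439 t 14.2 j [-0.82  0.01  1.96 -0.    1.17  0.97] F [ 0.4 -0.1 -1.4]
.501,-.216,.12,-.25 -> [ 0.257 -0.839  0.   ] 0.038
.587,-.062,.12,-.269 -> [ 0.226 -0.852  0.   ] 0.024
[[119, 120, 121, 119, 115, 106, 90], [119, 120, 151, 146, 131, 119, 118], [119, 124, 153, 155, 153, 145, 122], [120, 132, 153, 155, 156, 150, 115], [120, 139, 154, 155, 153, 150, 118], [120, 146, 149, 154, 154, 144, 120], [120, 127, 138, 152, 153, 129, 118]]
[[213, 211, 194, 217, 219, 212, 172], [215, 196, 164, 154, 167, 206, 222], [220, 175, 170, 169, 160, 157, 176], [218, 145, 162, 165, 167, 139, 146], [209, 128, 167, 170, 150, 141, 184], [209, 131, 147, 157, 157, 136, 187], [206, 135, 113, 143, 152, 121, 195]]
```

View pics/p2.png

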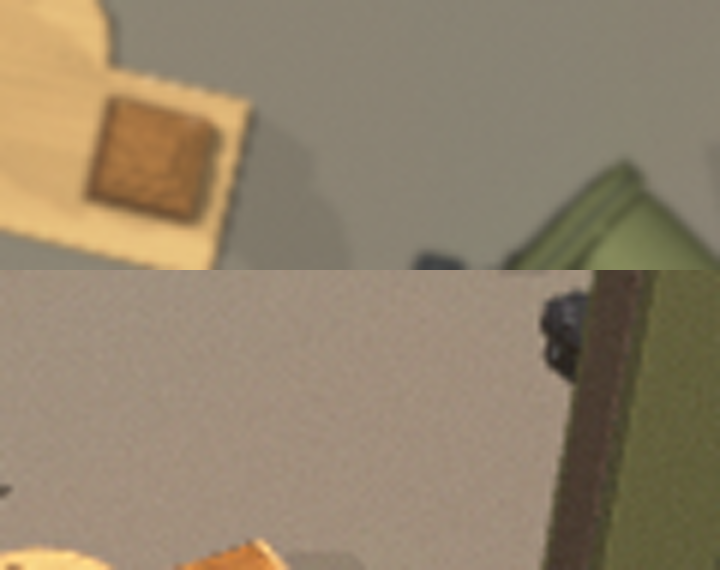

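The cap sits square on its pad at about (365,190). The leaf is held at 44 mm width. Now I carry it over.

Emit:
{"method": "step_arm", "body": {"plan": [[0.04,-0.12,0,0],[0.09,-0.28,0,0.01],[0.14,-0.45,0,0.02],[0.19,-0.62,0,0.03],[0.23,-0.76,0,0.035],[0.257,-0.84,0,0.04],[0.257,-0.84,0,0.04],[0.257,-0.84,0,0.04],[0.257,-0.84,0,0.04],[0.257,-0.84,0,0.04]]}}

```text
clock: 15.3
tool_pos: [0.5013, -0.2171, 0.1213]
tcp_rot: [0.992, -0.126, -0.0, -0.0]
contact_force: [0.4, -0.2, -0.6]
width: 0.044
grasp_force: 20.0
```

Emit:
{"method": "step_arm", "body": {"plan": [[0.03,-0.12,0,0],[0.07,-0.28,0,0.01],[0.12,-0.45,0,0.015],[0.16,-0.62,0,0.02],[0.2,-0.76,0,0.024],[0.226,-0.85,0,0.024],[0.226,-0.85,0,0.024],[0.226,-0.85,0,0.024],[0.226,-0.85,0,0.024],[0.226,-0.85,0,0.024]]}}

```text
clock: 16.3
tool_pos: [0.5874, -0.0641, 0.1214]
tcp_rot: [0.991, -0.136, -0.0, 0.0]
contact_force: [0.4, 0.2, -1.6]
width: 0.0439
grasp_force: 20.0
```

```bash
python3 wp.py .587,-.062,.032,-.269
```

```text
now [ 0.5874 -0.0641  0.1214 -0.2719] w 0.0439 t 16.3 j [-0.2   0.09  1.88 -0.    1.18  1.64] F [ 0.4  0.2 -1.6]
.587,-.062,.032,-.269 -> [-0.005 -0.009  0.447] -0.004
```

Lower the leaf, then open only to about 64 mm because the cap and pad are near.

Emit:
{"method": "step_arm", "body": {"plan": [[-0.005,-0.005,0.07,0],[-0.005,-0.005,0.15,0],[-0.005,-0.005,0.23,0],[-0.005,-0.005,0.31,0],[-0.005,-0.005,0.38,0],[-0.005,-0.005,0.42,0],[-0.005,-0.005,0.44,0],[-0.005,-0.005,0.447,0],[-0.005,-0.005,0.447,0],[-0.005,-0.005,0.447,0]]}}

```text
clock: 17.3
tool_pos: [0.5879, -0.0619, 0.033]
tcp_rot: [0.991, -0.135, 0.001, 0.0]
contact_force: [-0.1, -0.0, 0.6]
width: 0.0442
grasp_force: 20.0
```

Emit:
{"method": "step_arm", "body": {"plan": [[0,0,0,0],[0,0,0,0],[0,0,0,0],[0,0,0,0],[0,0,0,0],[0,0,0,0],[0,0,0,0],[0,0,0,0],[0,0,0,0],[0,0,0,0]], "hand": 0.35}}

```text
clock: 18.3
tool_pos: [0.5871, -0.0618, 0.032]
tcp_rot: [0.991, -0.135, -0.0, 0.0]
contact_force: [0.2, -0.0, -0.1]
width: 0.0641
grasp_force: 0.0
```

Emit:
{"method": "step_arm", "body": {"plan": [[0,0,-0.04,0],[0,0,-0.1,0],[0,0,-0.2,0],[0,0,-0.3,0],[0,0,-0.4,0],[0,0,-0.48,0],[0,0,-0.52,0],[0,0,-0.52,0],[0,0,-0.52,0],[0,0,-0.52,0]]}}

```text
clock: 19.3
tool_pos: [0.5863, -0.0616, 0.1346]
tcp_rot: [0.991, -0.135, -0.001, -0.0]
contact_force: [-0.6, -0.4, 0.1]
width: 0.0639
grasp_force: 0.0
```

```bash
python3 wp.py .5845,.128,.13,-.269 .5815,.32,.12,-.269 .5815,.358,.12,-.269
```

```text
now [ 0.5863 -0.0616  0.1346 -0.2704] w 0.0639 t 19.3 j [-0.2   0.07  1.87 -0.    1.2   1.65] F [-0.6 -0.4  0.1]
.5845,.128,.13,-.269 -> [-0.262 -0.911  0.023] -0.002
.5815,.32,.12,-.269 -> [-0.269 -0.922  0.05 ] 0.0
.5815,.358,.12,-.269 -> [-0.051 -0.183  0.   ] 0.0
```

Emit:
{"method": "step_arm", "body": {"plan": [[-0.04,-0.14,0,0],[-0.09,-0.32,0.01,0],[-0.15,-0.5,0.02,0],[-0.2,-0.7,0.03,0],[-0.26,-0.88,0.04,0],[-0.29,-1.0,0.04,0],[-0.29,-1.0,0.04,0],[-0.29,-1.0,0.04,0],[-0.29,-1.0,0.04,0],[-0.29,-1.0,0.04,0]], "hand": 1}}

```text
clock: 20.3
tool_pos: [0.5847, 0.1453, 0.1278]
tcp_rot: [0.991, -0.136, -0.0, 0.0]
contact_force: [0.4, -0.5, 0.4]
width: 0.095
grasp_force: 0.0
```

Emit:
{"method": "step_arm", "body": {"plan": [[-0.04,-0.14,0,0],[-0.09,-0.32,0.01,0],[-0.15,-0.5,0.02,0],[-0.2,-0.7,0.03,0],[-0.26,-0.88,0.04,0],[-0.29,-1.0,0.04,0],[-0.29,-1.0,0.04,0],[-0.29,-1.0,0.04,0],[-0.29,-1.0,0.04,0],[-0.29,-1.0,0.04,0]]}}

```text
clock: 21.3
tool_pos: [0.5825, 0.3532, 0.1201]
tcp_rot: [0.991, -0.136, -0.0, 0.0]
contact_force: [0.0, 0.3, 1.2]
width: 0.0953
grasp_force: 0.0
```

```bash
python3 wp.py .5814,.3577,.0165,-.269
```

```text
now [ 0.5825  0.3532  0.1201 -0.2722] w 0.0953 t 21.3 j [ 0.47  0.27  1.67 -0.    1.2   2.31] F [0.  0.3 1.2]
.5814,.3577,.0165,-.269 -> [-0.012 -0.02   0.518] -0.004
```

Emit:
{"method": "step_arm", "body": {"plan": [[-0.01,-0.02,0.08,0],[-0.01,-0.02,0.18,0],[-0.01,-0.02,0.28,0],[-0.01,-0.02,0.37,0],[-0.01,-0.02,0.45,0],[-0.01,-0.02,0.5,0],[-0.01,-0.02,0.518,0],[-0.01,-0.02,0.518,0],[-0.01,-0.02,0.518,0],[-0.01,-0.02,0.518,0]]}}

```text
clock: 22.3
tool_pos: [0.5821, 0.3595, 0.0178]
tcp_rot: [0.991, -0.135, 0.001, -0.001]
contact_force: [-0.1, 0.1, -0.0]
width: 0.0951
grasp_force: 0.0
```

Emit:
{"method": "step_arm", "body": {"plan": [[0,0,0,0],[0,0,0,0],[0,0,0,0],[0,0,0,0],[0,0,0,0],[0,0,0,0],[0,0,0,0],[0,0,0,0],[0,0,0,0],[0,0,0,0]], "hand": -1, "squeeze": 20}}

```text
clock: 23.3
tool_pos: [0.5813, 0.359, 0.0165]
tcp_rot: [0.991, -0.135, -0.0, 0.0]
contact_force: [-0.3, -0.7, 0.8]
width: 0.0616
grasp_force: 20.0
```

Emit:
{"method": "step_arm", "body": {"plan": [[0,0,-0.04,0],[0,0,-0.1,0],[0,0,-0.18,0],[0,0,-0.26,0],[0,0,-0.34,0],[0,0,-0.4,0],[0,0,-0.42,0],[0,0,-0.42,0],[0,0,-0.42,0],[0,0,-0.42,0]]}}

```text
clock: 24.3
tool_pos: [0.5806, 0.3587, 0.0991]
tcp_rot: [0.991, -0.135, -0.001, 0.001]
contact_force: [0.3, 0.3, -1.9]
width: 0.0614
grasp_force: 20.0
```

```bash
python3 wp.py .5976,.1965,.1,-.269 .6138,.0348,.1,-.269
python3 - <<'E'
from h import *
c=cam('top'); s=cam('side')
r=lambda c,x,y,w,h:cv2.resize(c['img'][y:y+h,x:x+w,::-1],None,fx=6,fy=6,interpolation=cv2.INTER_CUBIC)
cv2.imwrite('pics/p3.png',np.vstack([r(c,290,150,110,55),r(s,180,200,110,40)]))
E
```

```text
now [ 0.5806  0.3587  0.0991 -0.2703] w 0.0614 t 24.3 j [ 0.47  0.3   1.67 -0.    1.17  2.32] F [ 0.3  0.3 -1.9]
.5976,.1965,.1,-.269 -> [ 0.298  0.759 -0.004] -0.002
.6138,.0348,.1,-.269 -> [ 0.293  0.758 -0.   ] 0.0
```

View pics/p3.png

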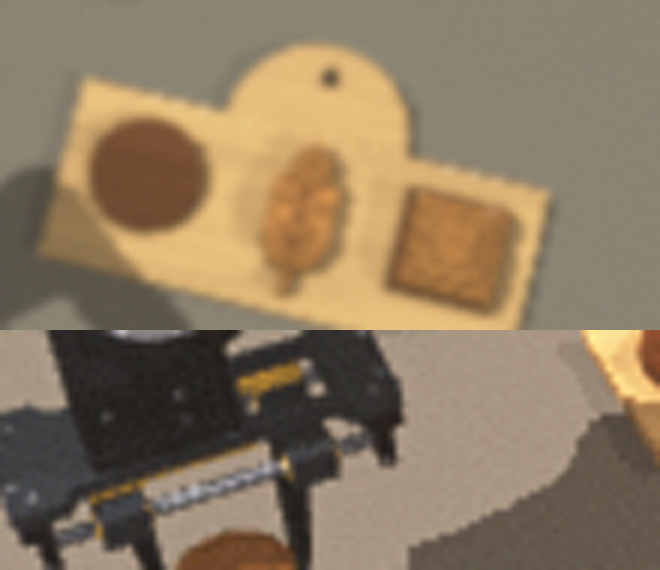

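The leaf lies at about (340,186) with its tip towards the lug, and the cap is square. The rosette is held at 61.5 mm width, so I carry it to the pad.

Emit:
{"method": "step_arm", "body": {"plan": [[0.04,0.11,0,0],[0.1,0.26,0,0],[0.16,0.42,0,0],[0.22,0.57,0,0],[0.27,0.7,0,0],[0.295,0.758,0,0],[0.295,0.758,0,0],[0.295,0.758,0,0],[0.295,0.758,0,0],[0.295,0.758,0,0]]}}

```text
clock: 25.4
tool_pos: [0.5976, 0.1984, 0.1004]
tcp_rot: [0.991, -0.134, -0.0, -0.0]
contact_force: [0.1, -0.0, -1.7]
width: 0.0617
grasp_force: 20.0
```

Emit:
{"method": "step_arm", "body": {"plan": [[0.04,0.11,0,0],[0.1,0.26,0,0],[0.16,0.42,0,0],[0.22,0.57,0,0],[0.27,0.7,0,0],[0.295,0.758,0,0],[0.295,0.758,0,0],[0.295,0.758,0,0],[0.295,0.758,0,0],[0.295,0.758,0,0]]}}

```text
clock: 26.4
tool_pos: [0.6139, 0.0366, 0.1004]
tcp_rot: [0.991, -0.134, -0.0, -0.0]
contact_force: [-0.1, -0.2, -0.5]
width: 0.0614
grasp_force: 20.0
```

```bash
python3 wp.py .6138,.0348,.0435,-.269
```

```text
now [ 0.6139  0.0366  0.1004 -0.2688] w 0.0614 t 26.4 j [-0.03  0.16  1.84  0.    1.15  1.81] F [-0.1 -0.2 -0.5]
.6138,.0348,.0435,-.269 -> [0.002 0.009 0.284] 0.0
```

Emit:
{"method": "step_arm", "body": {"plan": [[0,0.003,0.04,0],[0,0.003,0.09,0],[0,0.003,0.14,0],[0,0.003,0.19,0],[0,0.003,0.23,0],[0,0.003,0.26,0],[0,0.003,0.275,0],[0,0.003,0.284,0],[0,0.003,0.284,0],[0,0.003,0.284,0]]}}

```text
clock: 27.4
tool_pos: [0.6143, 0.0348, 0.0442]
tcp_rot: [0.991, -0.135, 0.0, -0.0]
contact_force: [-0.0, 1.2, -1.0]
width: 0.0611
grasp_force: 20.0
```

Emit:
{"method": "step_arm", "body": {"plan": [[0,0,0,0],[0,0,0,0],[0,0,0,0],[0,0,0,0],[0,0,0,0],[0,0,0,0],[0,0,0,0],[0,0,0,0],[0,0,0,0],[0,0,0,0]], "hand": 0.7}}

```text
clock: 28.4
tool_pos: [0.6139, 0.0348, 0.0437]
tcp_rot: [0.991, -0.135, 0.0, -0.0]
contact_force: [-0.6, -1.6, 0.3]
width: 0.0806
grasp_force: 0.0
```

Emit:
{"method": "step_arm", "body": {"plan": [[0,0,-0.04,0],[0,0,-0.1,0],[0,0,-0.2,0],[0,0,-0.3,0],[0,0,-0.4,0],[0,0,-0.45,0],[0,0,-0.45,0],[0,0,-0.45,0],[0,0,-0.45,0],[0,0,-0.45,0]]}}

```text
clock: 29.4
tool_pos: [0.6131, 0.0348, 0.1322]
tcp_rot: [0.991, -0.135, -0.001, 0.0]
contact_force: [0.2, 0.2, -0.8]
width: 0.0807
grasp_force: 0.0
```

```bash
python3 wp.py .518,.192,.13,-.269 .422,.349,.13,-.269
```

```text
now [ 0.6131  0.0348  0.1322 -0.2703] w 0.0807 t 29.4 j [-0.03  0.12  1.82  0.    1.2   1.81] F [ 0.2  0.2 -0.8]
.518,.192,.13,-.269 -> [-0.668 -0.63   0.011] -0.002
.422,.349,.13,-.269 -> [-0.671 -0.63  -0.   ] 0.0
```

Emit:
{"method": "step_arm", "body": {"plan": [[-0.1,-0.09,0,0],[-0.22,-0.2,0,0],[-0.36,-0.34,0,0],[-0.5,-0.47,0.01,0],[-0.61,-0.57,0.01,0],[-0.67,-0.63,0.01,0],[-0.67,-0.63,0.01,0],[-0.67,-0.63,0.01,0],[-0.67,-0.63,0.01,0],[-0.67,-0.63,0.01,0]]}}

```text
clock: 30.4
tool_pos: [0.5191, 0.1911, 0.1317]
tcp_rot: [0.991, -0.136, 0.0, 0.0]
contact_force: [0.7, -0.8, 0.2]
width: 0.081
grasp_force: 0.0
```

Emit:
{"method": "step_arm", "body": {"plan": [[-0.1,-0.09,0,0],[-0.22,-0.2,0,0],[-0.36,-0.34,0,0],[-0.5,-0.47,0,0],[-0.61,-0.57,0,0],[-0.67,-0.63,0,0],[-0.67,-0.63,0,0],[-0.67,-0.63,0,0],[-0.67,-0.63,0,0],[-0.67,-0.63,0,0]]}}

```text
clock: 31.4
tool_pos: [0.4237, 0.3483, 0.1316]
tcp_rot: [0.991, -0.136, 0.0, 0.0]
contact_force: [-0.2, -0.8, -0.1]
width: 0.081
grasp_force: 0.0
```

```bash
python3 wp.py .4217,.3493,.018,-.269
python3 - <<'E'
from h import *
c=cam('top')
r=lambda c,x,y,w,h:cv2.resize(c['img'][y:y+h,x:x+w,::-1],None,fx=8,fy=8,interpolation=cv2.INTER_CUBIC)
cv2.imwrite('pics/p4.png',r(c,290,150,100,65))
E
```

```text
now [ 0.4237  0.3483  0.1316 -0.272 ] w 0.081 t 31.4 j [ 0.59 -0.02  1.97 -0.    1.19  2.43] F [-0.2 -0.8 -0.1]
.4217,.3493,.018,-.269 -> [-0.011 -0.002  0.568] -0.004
```

View pics/p4.png

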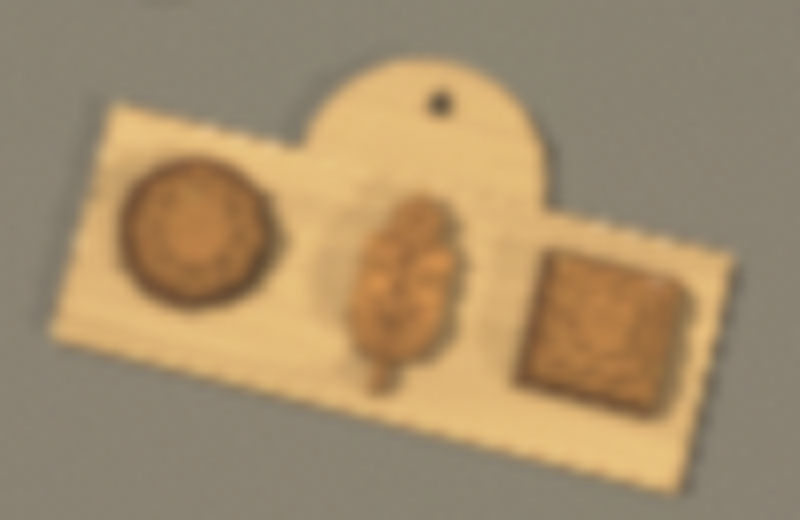

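The rosette is concentric on its pad at (315,179), the leaf is at (340,187) and the cap at (366,191). Now the acorn.

Emit:
{"method": "step_arm", "body": {"plan": [[-0.01,0,0.08,0],[-0.01,0,0.18,0],[-0.01,0,0.28,0],[-0.01,0,0.38,0],[-0.01,0,0.47,0],[-0.01,0,0.53,0],[-0.01,0,0.56,0],[-0.01,0,0.568,0],[-0.01,0,0.568,0],[-0.01,0,0.568,0]]}}

```text
clock: 32.45
tool_pos: [0.4217, 0.3502, 0.019]
tcp_rot: [0.991, -0.135, 0.001, -0.001]
contact_force: [0.2, 0.2, -0.1]
width: 0.0805
grasp_force: 0.0
```

Emit:
{"method": "step_arm", "body": {"plan": [[0,0,0,0],[0,0,0,0],[0,0,0,0],[0,0,0,0],[0,0,0,0],[0,0,0,0],[0,0,0,0],[0,0,0,0],[0,0,0,0],[0,0,0,0]], "hand": -1, "squeeze": 15}}

```text
clock: 33.45
tool_pos: [0.421, 0.3498, 0.0181]
tcp_rot: [0.991, -0.135, -0.0, -0.0]
contact_force: [-0.3, 0.2, 1.2]
width: 0.0414
grasp_force: 15.0
```

Emit:
{"method": "step_arm", "body": {"plan": [[0,0,-0.04,0],[0,0,-0.1,0],[0,0,-0.2,0],[0,0,-0.3,0],[0,0,-0.4,0],[0,0,-0.48,0],[0,0,-0.52,0],[0,0,-0.52,0],[0,0,-0.52,0],[0,0,-0.52,0]]}}

```text
clock: 34.45
tool_pos: [0.4203, 0.3493, 0.1207]
tcp_rot: [0.991, -0.135, -0.001, 0.001]
contact_force: [-0.4, -0.3, -0.9]
width: 0.0417
grasp_force: 15.0
```

```bash
python3 wp.py .518,.192,.12,-.269 .614,.035,.12,-.269
python3 - <<'E'
from h import *
c=cam('side')
cv2.imwrite('pics/p5.png',cv2.resize(c['img'][210:310,190:310,::-1],None,fx=5,fy=5,interpolation=cv2.INTER_CUBIC))
E
```

```text
now [ 0.4203  0.3493  0.1207 -0.2704] w 0.0417 t 34.45 j [ 0.6  -0.01  1.98  0.    1.18  2.44] F [-0.4 -0.3 -0.9]
.518,.192,.12,-.269 -> [0.681 0.627 0.004] -0.002
.614,.035,.12,-.269 -> [ 0.671  0.63  -0.   ] 0.0
```

View pics/p5.png

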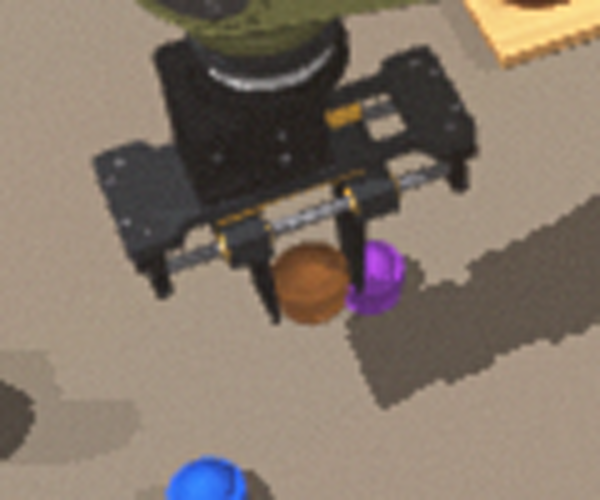

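The brown acorn is held at 41.5 mm width, in shadow. I carry it over and check its tilt there.

Emit:
{"method": "step_arm", "body": {"plan": [[0.1,0.09,0,0],[0.22,0.2,0,0],[0.36,0.33,0,0],[0.5,0.46,0,0],[0.61,0.56,0,0],[0.68,0.627,0,0],[0.68,0.627,0,0],[0.68,0.627,0,0],[0.68,0.627,0,0],[0.68,0.627,0,0]]}}

```text
clock: 35.5
tool_pos: [0.518, 0.1934, 0.1218]
tcp_rot: [0.991, -0.134, -0.0, 0.0]
contact_force: [-0.1, 1.2, -0.4]
width: 0.0418
grasp_force: 15.0
```

Emit:
{"method": "step_arm", "body": {"plan": [[0.1,0.09,0,0],[0.22,0.2,0,0],[0.36,0.33,0,0],[0.5,0.46,0,0],[0.61,0.56,0,0],[0.67,0.63,0,0],[0.67,0.63,0,0],[0.67,0.63,0,0],[0.67,0.63,0,0],[0.67,0.63,0,0]]}}

```text
clock: 36.5
tool_pos: [0.6135, 0.0366, 0.122]
tcp_rot: [0.991, -0.134, -0.0, -0.0]
contact_force: [-0.1, -0.2, -0.9]
width: 0.0416
grasp_force: 15.0
```

```bash
python3 wp.py .6138,.0348,.0605,-.269
python3 - <<'E'
from h import *
c=cam('side')
cv2.imwrite('pics/p6.png',cv2.resize(c['img'][130:230,250:360,::-1],None,fx=6,fy=6,interpolation=cv2.INTER_CUBIC))
E
```

```text
now [ 0.6135  0.0366  0.122  -0.2688] w 0.0416 t 36.5 j [-0.03  0.14  1.82  0.    1.18  1.81] F [-0.1 -0.2 -0.9]
.6138,.0348,.0605,-.269 -> [0.004 0.008 0.307] 0.0
```

View pics/p6.png

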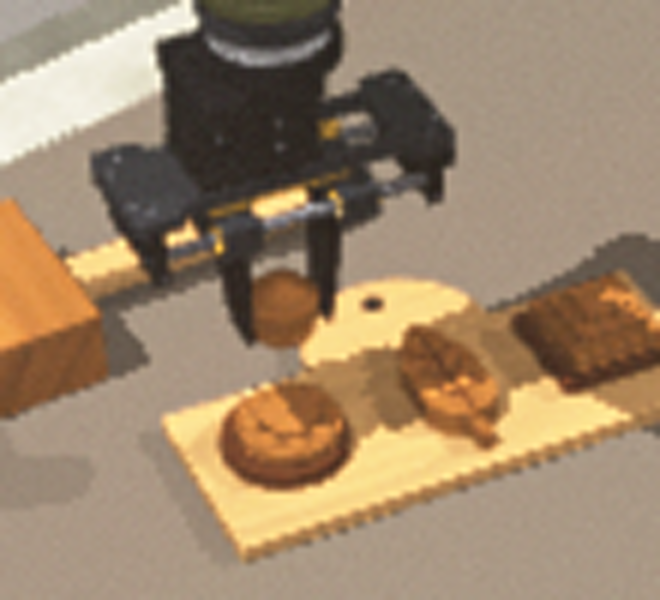

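It looks upright. Lower slowly onto the rosette.

Emit:
{"method": "step_arm", "body": {"plan": [[0.004,0.003,0.05,0],[0.004,0.003,0.1,0],[0.004,0.003,0.15,0],[0.004,0.003,0.2,0],[0.004,0.003,0.24,0],[0.004,0.003,0.27,0],[0.004,0.003,0.29,0],[0.004,0.003,0.3,0],[0.004,0.003,0.306,0],[0.004,0.003,0.306,0]]}}

```text
clock: 37.55
tool_pos: [0.6149, 0.0346, 0.0611]
tcp_rot: [0.991, -0.135, 0.0, -0.0]
contact_force: [0.3, -1.2, -0.1]
width: 0.0417
grasp_force: 15.0
```

```bash
python3 wp.py .6138,.0348,.0605,-.269
python3 - <<'E'
from h import *
c=cam('side')
cv2.imwrite('pics/p7.png',cv2.resize(c['img'][170:220,275:330,::-1],None,fx=10,fy=10,interpolation=cv2.INTER_CUBIC))
E
```

```text
now [ 0.6149  0.0346  0.0611 -0.2704] w 0.0417 t 37.55 j [-0.03  0.21  1.86  0.    1.08  1.81] F [ 0.3 -1.2 -0.1]
.6138,.0348,.0605,-.269 -> [-0.006  0.     0.003] -0.002
```

View pics/p7.png

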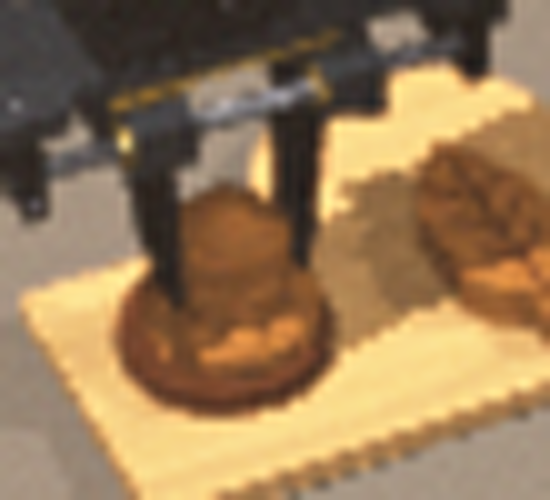

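The acorn stands upright over the rosette's centre. I release it and retreat straight up, clear of everything.

Emit:
{"method": "step_arm", "body": {"plan": [[0,0,0,0],[0,0,0,0],[0,0,0,0],[0,0,0,0],[0,0,0,0],[0,0,0,0],[0,0,0,0],[0,0,0,0],[0,0,0,0],[0,0,0,0]], "hand": 0.5}}

```text
clock: 38.6
tool_pos: [0.6147, 0.0346, 0.0608]
tcp_rot: [0.991, -0.135, -0.0, -0.0]
contact_force: [0.9, 0.8, -0.0]
width: 0.0715
grasp_force: 0.0
```

Emit:
{"method": "step_arm", "body": {"plan": [[0,0,-0.04,0],[0,0,-0.1,0],[0,0,-0.2,0],[0,0,-0.3,0],[0,0,-0.4,0],[0,0,-0.45,0],[0,0,-0.5,0],[0,0,-0.5,0],[0,0,-0.5,0],[0,0,-0.5,0]]}}

```text
clock: 39.6
tool_pos: [0.6139, 0.0346, 0.1595]
tcp_rot: [0.991, -0.135, -0.001, 0.0]
contact_force: [-0.2, -0.6, -0.4]
width: 0.0715
grasp_force: 0.0
```

Emit:
{"method": "step_arm", "body": {"plan": [[-0.1,-0.1,0,0],[-0.22,-0.22,0,0],[-0.36,-0.36,0,0],[-0.5,-0.5,0,0],[-0.65,-0.65,0,0],[-0.8,-0.8,0,0],[-0.8,-0.8,0,0],[-0.8,-0.8,0,0],[-0.8,-0.8,0,0],[-0.8,-0.8,0,0]]}}

```text
clock: 40.6
tool_pos: [0.5038, 0.2304, 0.1606]
tcp_rot: [0.991, -0.136, -0.0, 0.0]
contact_force: [-0.9, -0.3, 0.5]
width: 0.0713
grasp_force: 0.0
```

Run:
```python
from h import *
c=cam('top'); s=cam('side')
P={'acorn':(.614,.035,.042,0),'ros':(.614,.035,.026,0),'cap':(.561,-.158,.026,-.269),'leaf':(.587,-.062,.014,-.269)}
out=[]
for k,(x,y,w,h) in ((c,(293,150,95,65)),(s,(270,155,105,65))):
    im=cv2.resize(k['img'][y:y+h,x:x+w,::-1],None,fx=7,fy=7,interpolation=cv2.INTER_CUBIC)
    if k is s: im=cv2.resize(k['img'][y:y+h,x:x+w,::-1],(665,412),interpolation=cv2.INTER_CUBIC)
    f=im.shape[1]/w
    out.append(im[:300] if 0 else im)
    for n in P:
        for q in polys(n,P[n]):
            uv=np.array([proj(k,X) for X in q]); uv=cv2.convexHull(uv.astype(np.float32))[:,0] if n!='leaf' else uv
            cv2.polylines(im,[np.int32((uv+.5-[x,y])*f)],True,(255,255,0),1)
o=np.vstack(out); cv2.imwrite('pics/f.png',cv2.resize(o,None,fx=.68,fy=.68,interpolation=cv2.INTER_AREA))
```

```text
(no output)
```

View pics/f.png

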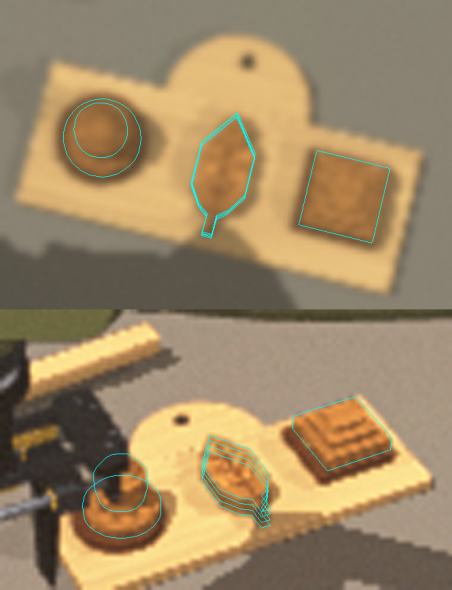

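In the top view the outlines fit the rosette, acorn, leaf and cap. In the side view a finger hides the acorn, so I move off and check it numerically.

Emit:
{"method": "step_arm", "body": {"plan": [[-0.1,-0.05,-0.05,0],[-0.22,-0.1,-0.1,0],[-0.36,-0.15,-0.15,0],[-0.5,-0.2,-0.2,0],[-0.65,-0.25,-0.25,0],[-0.8,-0.3,-0.3,0],[-0.8,-0.3,-0.3,0],[-0.8,-0.3,-0.3,0],[-0.8,-0.3,-0.3,0],[-0.8,-0.3,-0.3,0]]}}

```text
clock: 41.7
tool_pos: [0.3657, 0.3313, 0.2202]
tcp_rot: [0.991, -0.136, -0.0, 0.0]
contact_force: [-0.5, -0.4, 0.3]
width: 0.0709
grasp_force: 0.0
```

Run:
```python
from h import *
s=cam('side');c=cam('top')
for k,name in((s,'side'),(c,'top')):
    u=[proj(k,(.614,.035,z)) for z in(.042,.08)]; print(name,np.round(u,1))
    x,y=np.int32(u[1]); 
    b=k['img'].astype(int); lum=b.sum(2)//3
    x0,y0=x-12,y-8
    w=sil(k,'acorn',(.614,.035,.042,0),(x0,y0,26,26)); 
    print('cols',x0,'rows',y0)
    for r in range(0,26,1): print(''.join('%4d'%v for v in lum[y0+r,x0:x0+26]),' ',''.join('#' if v>.5 else '.' for v in w[r]))
```

```text
side [[297.7 197.9]
 [297.3 189.6]]
cols 285 rows 181
  85  86  88  87  85  85  84  84  86  85  84  87  87  84  85  86  84  86  88  85  85  86  86  87  88  87   ..........................
  86  85  83  83  87  85  84  88  86  86  86  83  84  87  85  84  86  88  82  87  88  85  83  87  82  84   ..........................
  89  85  88  85  86  87  85  82  86  85  90  87  88  87  86  84  86  87  86  83  91  86  86  88  86  86   ..........................
  85  88  83  84  85  88  82  90  85  84  88  85  90  86  85  87  89  86  89  87  85  85  86  82  86  86   ..........................
  85  87  84  88  82  85  84  85  84  86  86  87  85  86  85  84  88  85  83  88  85  85  86  86  88  89   ..........................
  86  83  86  87  85  85  89  85  87  84  88  86  86  88  85  84  87  86  88  83  87  85  86  86  85  86   ..........................
  87  86  86  87  88  87  86  86  86  85  87  86  85  88  86  87  86  83  89  87  82  85  85  84  84  95   ..........................
  83  88  84  84  82  81  85  87  84  84  86  80  86  86  85  88  83  88  91  87  82  94  91  93 116 148   .
[... 5274 characters left out ...]
9   ..........................
 178 178 178 177 177 175 172 167 156 140 125 115 108 108 114 121 126 137 154 169 174 177 178 179 178 178   ..........................
 175 177 177 177 178 179 179 178 174 170 166 157 150 150 157 164 168 170 176 179 180 180 180 180 179 179   ..........................
 170 170 172 174 175 178 179 180 180 179 178 176 174 173 174 175 176 177 177 178 179 180 180 181 181 181   ..........................
 169 169 170 171 171 173 175 177 178 179 180 179 180 180 178 179 179 178 178 178 177 178 178 180 179 181   ..........................
 163 167 169 170 170 171 172 173 174 175 176 177 179 180 180 181 181 180 180 179 179 179 177 178 178 179   ..........................
```

The acorn shows the expected upright silhouette in both views: side columns 292–303 with the dome top at about row 189, as predicted. Handing in.

```bash
python3 -c "
from plant import env
print(env.close_job())"
```

```text
the job is handed in; nothing more can be done
None
```

I handed the job in at about 42 s: rosette on the round pad, cap square on the square pad, leaf between the pads with its tip to the lug, and acorn upright on the rosette. The last pictures fit these targets within about 2 mm; no verdict was returned, and I didn't re-check the mallet, jar and brush at the end.

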